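# Check the tilt gauge on the sprung stud

## Task

Pick the tilt gauge with the hanging needle out of the cluttered parts tray and set the middle of its base on the round-headed sprung stud of the rail offcut, pressing the stud part-way down but not to its stop. Rock the gauge sideways on the stud until its swinging needle settles on the brass index tab, and finish while still holding it there, still gripped and still pressing on the stud. Leave the other things where they are.

Things in the scene. Friction and masses are not known exactly. Their poses are not given: they have to be found in the camera images.
- gauge: the tilt gauge, loose, 0.2 to 0.35 kg: an upright aluminium disc (76 mm across, 12 mm thick, its axle 50 mm above the underside) with a white dial on both faces, on a flat base 80 mm wide (y), 36 mm deep (x), 8 mm thick, with a black square grip block 24 x 24 mm on top from 86 to 132 mm above the underside. It stands upright in the tray, the tallest thing there. Origin at the centre of its underside; x = normal of the dial, y = along the width, z = up through the grip block
- gauge_grip (a point): centre line of the gauge's grip block, 110 mm above the gauge's underside; axes as the gauge
- gauge_foot (a point): centre of the gauge's underside; axes as the gauge
- pendulum (a joint): angle (rad) of the needle about the gauge's x axis, relative to the gauge; 0 when it points straight to the gauge's base, stops at -1 and 1. It swings freely with light damping (settles in about 1 s) and hangs plumb: if the gauge is tilted by t about its own x axis from upright, it settles at -t
- tab (a joint): angle (rad) of the brass index tab about the gauge's x axis, relative to the gauge, same sense as the needle; stiff, stays where it was set, 0.15 to 0.36. The needle is on the tab when both angles are equal, that is when the tab lies straight below the axle
- needle_tip (a point): tip of the steel needle, 24 mm from the axle; the same needle is seen on both faces; z points from the tip to the axle
- tab_mark (a point): middle of the brass index tab at the dial's rim, 33.5 mm from the axle, 4.5 mm wide, seen on both faces; z points to the axle
- rail: the rail offcut, fixed: an aluminium channel 160 mm long (y), 80 mm wide (x), 25 mm high, with a steel block 45 x 45 x 28 mm in its middle (top at 33 mm) that carries the stud. Origin at the centre of its underside on the bench
- stud_top (a point): highest point of the stud's ball head (a steel ball of 28 mm diameter), 75 mm above the bench when not pressed, straight above the rail's origin; it moves down with the stud. The steel block's top lies 42 mm below it when not pressed, so the gauge's base can tilt freely
- plunger (a joint): how far the stud is pressed down (m): 0 free, 0.012 at its stop. Spring: about 1 N to start, plus 0.5 N per mm
- tray: the black parts tray, fixed: 270 x 240 mm outside, walls 35 mm high and 4 mm thick, floor 4 mm thick. Origin at the centre of its underside
- transformer: bystander in the tray, 40 x 46 x 40 mm, steel core and copper winding; origin at the centre of its underside
- heatsink: bystander in the tray, finned aluminium, 44 x 44 x 30 mm; origin at the centre of its underside
- capacitor: bystander in the tray, black upright can, 36 mm diameter, 50 mm high; origin at the centre of its underside
- spool: bystander on the bench, reel of solder, 60 mm diameter, 50 mm high; origin at the centre of its underside
- board: bystander, circuit board lying flat, 100 x 130 mm, up to 20 mm high; origin at the centre of its underside
- iron_stand: bystander, soldering iron stand with a wire coil, 130 x 70 mm, about 110 mm high; origin at the centre of its underside
- driver: bystander, screwdriver with a red handle lying on the bench; origin on its underside
Things that resemble listed ones, but are neither listed nor needed, are in the scene too. What is shaped like the rail but brown, green or pink is not meant.

How it is judged (in metres and radians):
On the way, in this order (a step that is already met when the one before it is completed fails the run):
1. the gauge is held by the fingers, lifted clear of the tray (contact force between the fingers and gauge above 1 N and height (world z) of gauge_foot above 0.06 m and contact force between gauge and tray below 0.1 N), for 0.1 s.
2. the gauge, still held, has the middle of its base on the stud and presses it part-way (contact force between the fingers and gauge above 1 N and distance between gauge_foot and stud_top below 0.016 m and contact force between gauge and plunger above 0.4 N and value of joint plunger between 0.0015 and 0.011 m), for 0.2 s.
At the end, for the whole second after the job is handed in: Still gripped (over 1 N); middle of the underside within 16 mm of the stud's top, pushing on it (over 0.4 N), stud pressed 1.5 to 11 mm; not touching the tray; needle at rest (under 0.2 rad/s) within 0.07 rad (4 degrees) of the tab (all of step 2 and contact force between gauge and tray below 0.1 N and angle between the z axis of needle_tip and the z axis of tab_mark, either way round below 0.07 rad and velocity of joint pendulum between -0.2 and 0.2 rad/s); the arm keeps its last pose, push and grip.
It fails at once if a bystander was shifted by more than 30 mm (distance of any of transformer, heatsink, capacitor, spool, board, iron_stand, driver from where it was at the start of the episode above 0.03 m).
It also fails if it takes over 42 s, if anything falls off the work surface, if the arm or the gripper's body presses on something with over 40 N, if the wrist force passes 120 N, or if a joint passes its speed limit or range.

## Robot

A 6-joint arm with a two-finger parallel gripper is mounted at the origin on the work surface. World frame = base frame: x ahead of the robot, y to its left, z up, the work surface at z = 0. Lengths are in m, angles in degrees, forces in N, time in s.
With the tool pointing down it reaches from about 0.275 to 0.875 m from the base axis. Payload 12.5 kg.
Tool frame: the origin (TCP) lies between the finger pads; the fingertips stand manip.tip_reach ahead of it and the grasp point (between the pads) lies 6 mm ahead of it (manip.tip_reach is the distance from the TCP to the fingertips, in m); x points along the fingers, z is the direction in which the jaws open and shut, and the axes are right-handed (so a half turn about x gives the same grasp; the last joint's range is limited). The gripper opens to 85 mm and grips with 20 to 120 N. Pads are 22 mm wide; open, the fingers measure 114 mm over their backs; the gripper's body (76 mm by 85 mm) begins 54 mm behind the grasp point. The pads swing forward as they close: fully open they stand 13 mm farther back than shut.
Start: joints at [-73.717, 20.094, 94.641, -0, 65.266, -4.847], TCP at [0.198, -0.513, 0.226] pointing down, gripper open.
Joint ranges: [-157.81, 157.81], [-45, 120.19], [0.68, 151.7], [-89.99, 269.99], [4.06, 180], [-164.3, 164.3]. Speed limits (degrees/s): [127.2, 127.2, 159.86, 180, 180, 180].

## Interface

Orientations are given as a 3x3 rotation matrix whose columns are the frame's x, y, z axes.
In Python, from station import manip, viewer gives the robot as it stands. The module is installed in compiled form; this text tells all that it offers.
- The arm moves only by the tool move_arm, never from a script. Its arguments are lists of equal length, an entry for each row: "xyz": the shift along the world's x, y, z in mm, a list of three; "delta_rot": the turn, a rotation vector about the world's x, y, z in rad, a list of three; "hand": the opening in per cent of the stroke, from 0 (shut) to 100 (fully open). In form: {"xyz": [[x, y, z], ...], "delta_rot": [[rx, ry, rz], ...], "hand": [hand, ...]}. A call has 1 to 20 rows; each row is the pose to reach, as a shift and turn from the pose commanded when the call began; what a row does not reach only later rows make up. A row lasts 1/10 s, in which the tool goes at most 50 mm and 8.59 degrees, less where a joint would pass 70% of its speed; a pose out of reach is approached as far as the arm can. A call with a gripper value outside its range is refused whole. The fingers move at their own pace and stop on an object; "newtons" is the grip in N (left out, the last holds). Time passes only in rows, so rows that repeat a pose let the fingers close. It gives the time, the measured TCP pose, the force and the opening at its end, in the units of the state.
- manip.get_state(): the state, without advancing time (a new reading comes with each control period).
- viewer.grab_frame(name): name is "scene" or "top" or "wrist"; returns a dict with "image" (420x560x3 uint8, blue, green, red), "fx", "fy", "cx", "cy" (pixels), "rvec" (rotation vector, rad) and "tvec" (3), from world to camera coordinates, as OpenCV has them. Camera axes: x right, y down, z forward; pixel columns grow to the right and rows downward; lengths in m; the calibration is good to about 2 mm. A picture is of the moment at which its call begins. There is no depth.
- manip.job_done(): hands the job in, once; it reports no verdict.
The state is a dict: "t": time; "joint_positions": joint angles; "qd": joint speeds; "tau": joint torques, N m; "eef_pos": TCP position; "orientation": TCP orientation; "force": force on the tool from outside, world axes, zero at the start; "wrist_torque": the same for the moment, N m; "grip_width": opening from 0.0 (shut) to 1.0 (fully open).
Only numpy, scipy, OpenCV 4.12 (cv2) and the standard library are available. Lean on these libraries where they do the work, as an engineer would, in place of code of your own. Each camera call takes 0.05 s, during which the arm holds its last target. There are 200 camera calls.

## Working session

There is one attempt and no reset: what is moved stays moved. The work goes in short steps, Python scripts to look and compute and a tool call to move; the robot and the scene stay as the last step left them, time stands still between calls to the robot, and variables do not carry over. Pictures are saved under pics/ and viewed, about 8 in all and at most 12, crops included, and the job is handed in when it is done.

Besides the shell and the picture viewer there is one more tool, called as name(argument=value, ...) on one line, values as JSON. move_arm: Moves the arm, as the interface text tells. Its arguments: {"type":"object","properties":{"xyz":{"type":"array","items":{"type":"array","items":{"type":"number"}}},"delta_rot":{"type":"array","items":{"type":"array","items":{"type":"number"}}},"hand":{"type":"array","items":{"type":"number"}},"newtons":{"type":"number"}},"required":["xyz","delta_rot","hand"]}

```bash
mkdir -p pics; cat > h.py <<'E'
import numpy as np, cv2, pickle
from station import manip, viewer
def grab(n,save=None):
    f=viewer.grab_frame(n)
    if save: cv2.imwrite('pics/'+save+'.png',f['image']); pickle.dump(f,open('pics/'+save+'.pkl','wb'))
    return f
def load(s): return pickle.load(open('pics/'+s+'.pkl','rb'))
def ray(f,u,v):
    R=cv2.Rodrigues(np.array(f['rvec'],float))[0]; t=np.array(f['tvec'],float).ravel()
    d=R.T@np.array([(u-f['cx'])/f['fx'],(v-f['cy'])/f['fy'],1.]); return -R.T@t,d
def onz(f,u,v,z):
    c,d=ray(f,u,v); return c+d*(z-c[2])/d[2]
def proj(f,P):
    K=np.array([[f['fx'],0,f['cx']],[0,f['fy'],f['cy']],[0,0,1.]])
    return cv2.projectPoints(np.array(P,float).reshape(-1,3),np.array(f['rvec'],float),np.array(f['tvec'],float),K,None)[0].reshape(-1,2)
E
python3 - <<'E'
from h import *
a=grab('top','top0'); b=grab('scene','scene0')
for f in (a,b): print(f['fx'],ray(f,280,210))
print(manip.get_state(), manip.tip_reach)
E
```

```text
470.9098605846329 (array([ 0.28172425, -0.20982727,  1.28155638]), array([ 0.21097475,  0.00835879, -0.97748203]))
390.1087763062163 (array([1.24145483, 0.35351786, 0.70797424]), array([-0.67065998, -0.50617658, -0.54280347]))
{'t': 0.1, 'joint_positions': array([-7.37156413e+01,  2.01224690e+01,  9.46751416e+01, -5.88364098e-04,
        6.52648782e+01, -4.84581625e+00]), 'qd': array([-0.01485744, -0.07459952, -0.12188463, -0.03509233, -0.14101085,
        0.0546778 ]), 'tau': array([ 6.90090874e-04, -5.06831646e+01, -2.91874963e+01, -9.71339318e-05,
        2.66347328e-03,  1.47011800e-06]), 'eef_pos': array([ 0.19821323, -0.51270119,  0.22538828]), 'orientation': array([[-3.14772154e-04,  9.32762275e-01,  3.60491941e-01],
       [ 1.04426698e-03,  3.60492069e-01, -9.32761694e-01],
       [-9.99999405e-01,  8.28424230e-05, -1.08752571e-03]]), 'force': array([-0.84626733, -0.94124936,  0.47231952]), 'wrist_torque': array([ 0.08064257,  0.01984417, -0.02082983]), 'grip_width': 0.995925270801249} 0.025
```

View pics/top0.png

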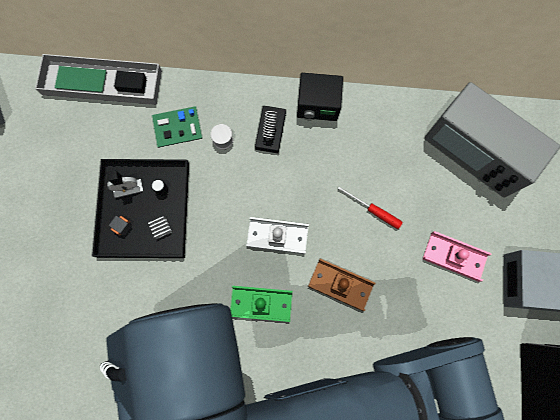

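View pics/scene0.png

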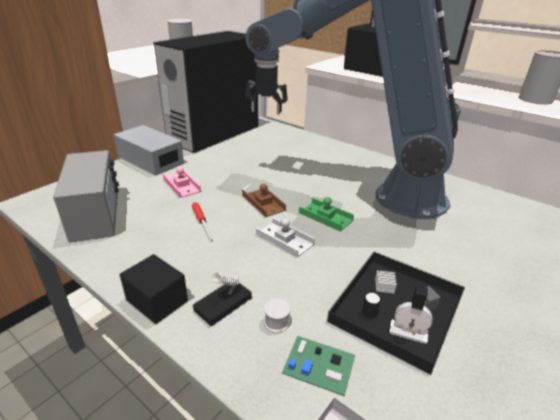

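```bash
python3 - <<'E'
from h import *
a=load('top0'); b=load('scene0')
for n,u,v,z in [('stud',278,233,.075),('railc',278,236,.025),('railL',247,235,.025),('railR',309,237,.025),('trayTL',100,160,.035),('trayTR',187,160,.035),('trayBL',95,257,.035),('trayBR',185,258,.035),('base',125,190,.012),('grip',116,178,.136)]: print(n,onz(a,u,v,z).round(4))
x=cv2.resize(a['image'][160:270,90:320][:, :110],(560,560),interpolation=3)[:, :]
y=cv2.resize(b['image'][260:360,330:470],(784,560),interpolation=3)
cv2.imwrite('pics/c1.png',np.hstack([cv2.resize(x,(400,400)),cv2.resize(y,(400,286)) if 0 else cv2.copyMakeBorder(cv2.resize(y,(400,286)),0,114,0,0,0)]))
E
```

```text
stud [ 0.4809 -0.1997  0.075 ]
railc [ 0.481 -0.2    0.025]
railL [ 0.4762 -0.1164  0.025 ]
railR [ 0.4857 -0.2835  0.025 ]
trayTL [0.6472 0.3095 0.035 ]
trayTR [0.6689 0.0698 0.035 ]
trayBL [0.3802 0.2773 0.035 ]
trayBR [0.3988 0.0399 0.035 ]
base [0.5739 0.2352 0.012 ]
grip [0.5742 0.2192 0.136 ]
```

View pics/c1.png

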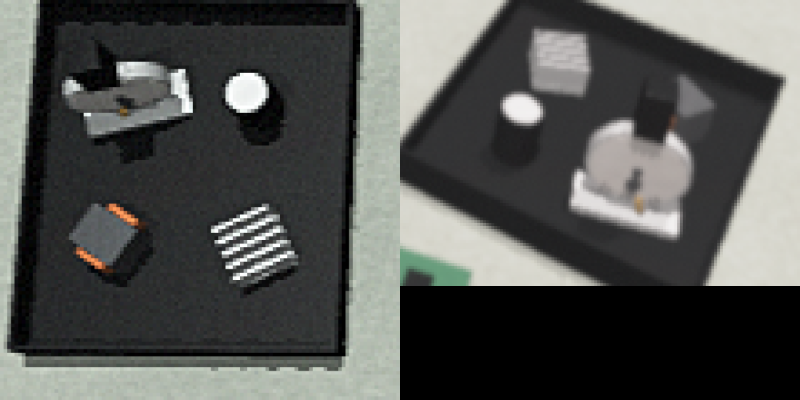

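```bash
python3 - <<'E'
from h import *
a=load('top0'); b=load('scene0')
p=lambda x,y:(90+x/400*110,160+y/400*110)
A=onz(a,*p(90,135),.006); B=onz(a,*p(193,115),.006); C=onz(a,*p(186,68),.012)
print(A,B,C,B-A,C-B)
# grip: top of block in top (crop) & scene
q=lambda x,y:(330+x/400*140,260+y/286*100)
print('scene block top',onz(b,*q(657,78) if 0 else q(257,80),.136),'base near edge ends',onz(b,*q(170,207),.006),onz(b,*q(279,236),.006))
print('top block', onz(a,*p(97,72),.136))
# tray from corners
E
```

```text
[0.55240425 0.26245899 0.006     ] [0.57511234 0.1863764  0.006     ] [0.61018007 0.19542557 0.012     ] [ 0.02270809 -0.07608258  0.        ] [0.03506773 0.00904916 0.006     ]
scene block top [0.57787544 0.22596382 0.136     ] base near edge ends [0.61038548 0.1990441  0.006     ] [0.58172668 0.27558768 0.006     ]
top block [0.56971861 0.216777   0.136     ]
```

move_arm(xyz=[[380,743,34],[380,743,34],[380,743,34],[380,743,34],[380,743,34],[380,743,34],[380,743,34],[380,743,34],[380,743,34],[380,743,34],[380,743,34],[380,743,34],[380,743,34],[380,743,34],[380,743,34],[380,743,34],[380,743,34],[380,743,34],[380,743,34],[380,743,34]], delta_rot=[[0,0,-0.07],[0,0,-0.07],[0,0,-0.07],[0,0,-0.07],[0,0,-0.07],[0,0,-0.07],[0,0,-0.07],[0,0,-0.07],[0,0,-0.07],[0,0,-0.07],[0,0,-0.07],[0,0,-0.07],[0,0,-0.07],[0,0,-0.07],[0,0,-0.07],[0,0,-0.07],[0,0,-0.07],[0,0,-0.07],[0,0,-0.07],[0,0,-0.07]], hand=[100,100,100,100,100,100,100,100,100,100,100,100,100,100,100,100,100,100,100,100])

```text
t: 2.1
eef_pos: [0.5779, 0.2292, 0.2597]
orientation: [[-0.001, 0.956, 0.294], [-0.0, 0.294, -0.956], [-1.0, -0.001, 0.0]]
force: [-1.0, -0.6, -0.4]
grip_width: 0.998
```

```bash
python3 - <<'E'
from h import *
a=grab('wrist','w1'); b=grab('scene','s1')
s=manip.get_state(); print(s['t'],s['eef_pos'],s['orientation'].round(3),s['joint_positions'].round(1))
x=cv2.resize(b['image'][200:380,300:500],(467,420),interpolation=3)
im=np.hstack([a['image'],x]); cv2.imwrite('pics/v1.png',cv2.resize(im,(800,int(800*420/im.shape[1])))); print(im.shape)
E
```

```text
2.2 [0.57808266 0.22898894 0.26006234] [[-0.     0.956  0.293]
 [-0.     0.293 -0.956]
 [-1.    -0.     0.   ]] [17.3 25.9 81.  -0.  73.1 90.3]
(420, 1027, 3)
```

View pics/v1.png

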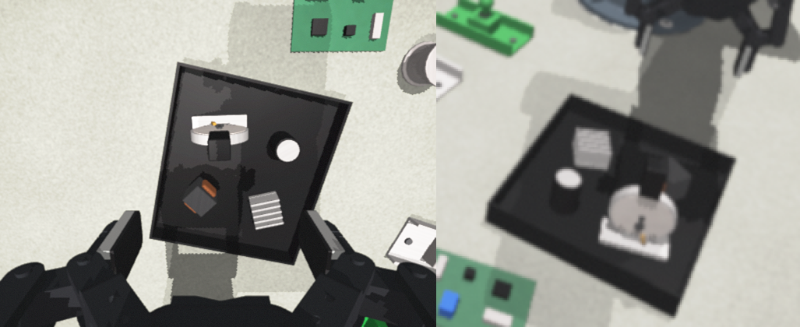

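```bash
python3 - <<'E'
from h import *
a=load('w1'); s=.779
print('cam',ray(a,280,210))
L=onz(a,191/s,118/s,.012);R=onz(a,247/s,116/s,.012);print(L,R,np.degrees(np.arctan2(*(L-R)[[1,0]]))-90)
im=a['image'][130:230,225:345]; cv2.imwrite('pics/c2.png',cv2.resize(im,(720,600),interpolation=3))
E
```

```text
cam (array([0.65248198, 0.25112733, 0.40740992]), array([-0.30122492, -0.08265375, -0.95004965]))
[0.58231418 0.27477145 0.012     ] [0.60899467 0.19782376 0.012     ] 19.123244923693065
```

View pics/c2.png

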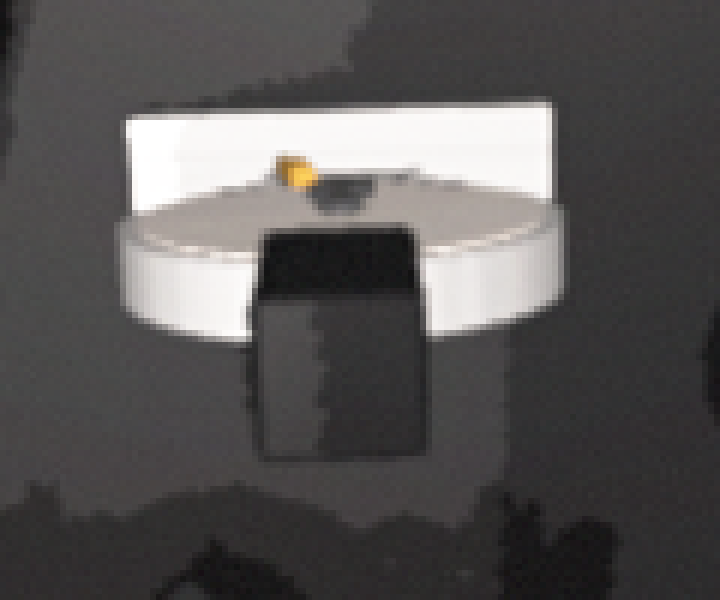

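```bash
python3 - <<'E'
from h import *
a=load('w1'); q=lambda u,v:(225+u/6,130+v/6)
P=[onz(a,*q(*c),.136) for c in [(258,298),(425,298),(428,458),(262,460)]]
for p in P: print(p.round(4))
print('block',np.mean(P,0)); 
L=onz(a,*q(127,117),.012);R=onz(a,*q(551,102),.012);print(L,R,np.linalg.norm(L-R),np.degrees(np.arctan2(*(L-R)[[1,0]]))-90)
y=np.radians(18);print('base c',(L+R)/2-.018*np.array([np.cos(y),np.sin(y),0]))
e=(P[0]-P[1]+P[3]-P[2]);print(np.degrees(np.arctan2(e[1],e[0]))-90)
E
```

```text
[0.588  0.2441 0.136 ]
[0.5945 0.2229 0.136 ]
[0.5734 0.2157 0.136 ]
[0.5664 0.2372 0.136 ]
block [0.58057224 0.22995361 0.136     ]
[0.58479723 0.27429644 0.012     ] [0.61094975 0.1987741  0.012     ] 0.0799223312395342 19.10038201722992
base c [0.58075447 0.23097296 0.012     ]
17.453450902386294
```

move_arm(xyz=[[2.5,1.5,0],[2.5,1.5,-40],[2.5,1.5,-80],[2.5,1.5,-110],[2.5,1.5,-138],[2.5,1.5,-138],[2.5,1.5,-138],[2.5,1.5,-138],[2.5,1.5,-138],[2.5,1.5,-138],[2.5,1.5,-138],[2.5,1.5,-138],[2.5,1.5,-138]], delta_rot=[[0,0,0.025],[0,0,0.025],[0,0,0.025],[0,0,0.025],[0,0,0.025],[0,0,0.025],[0,0,0.025],[0,0,0.025],[0,0,0.025],[0,0,0.025],[0,0,0.025],[0,0,0.025],[0,0,0.025]], hand=[100,100,100,100,100,100,0,0,0,0,0,0,0], newtons=60)

```text
t: 3.5
eef_pos: [0.5813, 0.2318, 0.1231]
orientation: [[0.002, 0.948, 0.318], [0.001, 0.318, -0.948], [-1.0, 0.002, -0.0]]
force: [-1.2, 0.7, 6.5]
grip_width: 0.259
```

move_arm(xyz=[[0,0,10],[0,0,30],[0,0,60],[0,0,90],[0,0,120],[0,0,120],[0,0,120],[0,0,120]], delta_rot=[[0,0,0],[0,0,0],[0,0,0],[0,0,0],[0,0,0],[0,0,0],[0,0,0],[0,0,0]], hand=[0,0,0,0,0,0,0,0])

```text
t: 4.3
eef_pos: [0.58, 0.2312, 0.2403]
orientation: [[-0.003, 0.948, 0.318], [-0.001, 0.318, -0.948], [-1.0, -0.003, -0.0]]
force: [-0.1, 0.2, -4.1]
grip_width: 0.26
```

```bash
python3 - <<'E'
from h import *
a=grab('wrist','w2'); b=grab('scene','s2')
s=manip.get_state(); print(s['t'],s['eef_pos'],s['orientation'].round(3),s['joint_positions'].round(1),s['force'],s['wrist_torque'],s['grip_width'])
x=cv2.resize(b['image'][140:320,340:500],(480,540),interpolation=3)
cv2.imwrite('pics/v2.png',np.hstack([x,cv2.resize(a['image'][:, 160:400],(308,540))]))
E
```

```text
4.4 [0.58021434 0.23130807 0.24033565] [[-0.002  0.948  0.318]
 [-0.001  0.318 -0.948]
 [-1.    -0.003 -0.   ]] [17.5 27.2 81.8 -0.  71.1 88.9] [-0.41280028 -0.08824143 -2.85836032] [ 0.00224088 -0.0013568   0.0120574 ] 0.25614079590575023
```

View pics/v2.png

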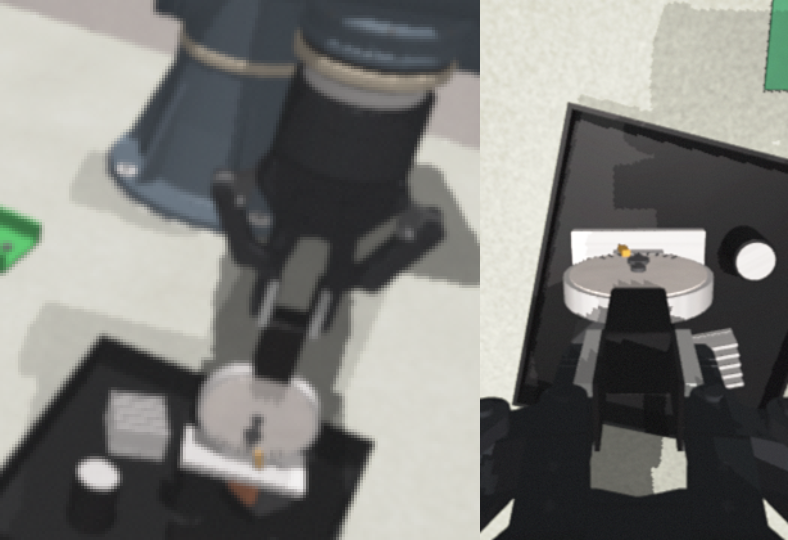

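```bash
cat >> h.py <<'E'
def gauge(s):
    R=np.array(s['orientation']); p=np.array(s['eef_pos'])
    G=np.column_stack([R[:,1],-R[:,2],-R[:,0]]); return p-.1185*G[:,2],G
def dial(f,s,u,v,xf=.007):
    o,G=gauge(s); c,d=ray(f,u,v); c=G.T@(c-o); d=G.T@d
    q=c+d*(xf-c[0])/d[0]; return q, np.arctan2(q[1],.05-q[2])
def orange(f,roi):
    x0,y0,x1,y1=roi; h=cv2.cvtColor(f['image'],cv2.COLOR_BGR2HSV)[y0:y1,x0:x1]
    m=cv2.inRange(h,(8,120,80),(28,255,255)); n,l,st,c=cv2.connectedComponentsWithStats(m)
    return [(c[i]+[x0,y0],st[i,4]) for i in range(1,n) if st[i,4]>3]
E
python3 - <<'E'
from h import *
s=manip.get_state()
for n,roi in (('w2',(210,160,400,300)),('s2',(340,140,500,320))):
    f=load(n); o,G=gauge(s)
    print(n,'axle',proj(f,o+G@[.006,0,.05]),'grip top ctr',proj(f,o+G@[0,0,.132]))
    for c,k in orange(f,roi): print(c,k,dial(f,s,*c))
E
```

```text
w2 axle [[281.9477765  210.78131086]] grip top ctr [[281.22189476 283.14236168]]
[271.84745763 194.84745763] 59 (array([0.007     , 0.00769159, 0.01503727]), np.float64(0.21654471795993346))
s2 axle [[426.01164319 278.74951481]] grip top ctr [[436.37636668 244.91042086]]
[422.25 304.  ] 4 (array([ 0.007     ,  0.00793772, -0.01798231]), np.float64(0.11623530810586455))
```

```bash
python3 - <<'E'
from h import *
a=load('top0'); b=load('scene0'); c=load('s2')
print(dial(c,manip.get_state(),426,292))
x=cv2.resize(a['image'][212:257,243:313],(560,360),interpolation=3)
y=cv2.resize(b['image'][210:260,250:320],(560,400),interpolation=3)
cv2.imwrite('pics/v3.png',np.hstack([cv2.resize(x,(400,257)),cv2.resize(y,(360,257))]))
E
```

```text
(array([0.007     , 0.0075562 , 0.01679797]), np.float64(0.2237710652100077))
```

View pics/v3.png

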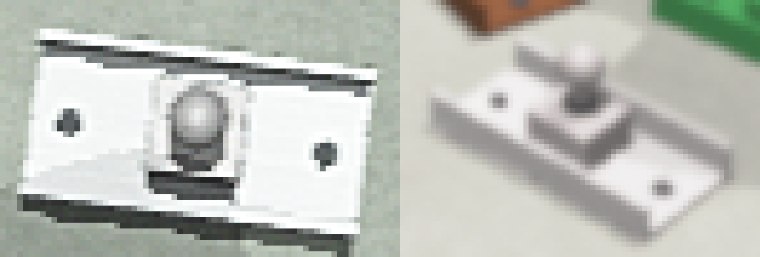

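move_arm(xyz=[[-99,-431,10],[-99,-431,10],[-99,-431,10],[-99,-431,10],[-99,-431,10],[-99,-431,10],[-99,-431,10],[-99,-431,10],[-99,-431,10],[-99,-431,10],[-99,-431,10],[-99,-431,10],[-99,-431,10],[-99,-431,10]], delta_rot=[[0,0,0.3],[0,0,0.3],[0,0,0.3],[0,0,0.3],[0,0,0.3],[0,0,0.3],[0,0,0.3],[0,0,0.3],[0,0,0.3],[0,0,0.3],[0,0,0.3],[0,0,0.3],[0,0,0.3],[0,0,0.3]], hand=[0,0,0,0,0,0,0,0,0,0,0,0,0,0])

```text
t: 5.8
eef_pos: [0.482, -0.1986, 0.2518]
orientation: [[-0.0, 0.811, 0.585], [0.0, 0.585, -0.811], [-1.0, -0.0, -0.0]]
force: [0.1, -0.3, -3.0]
grip_width: 0.253
```

```bash
python3 - <<'E'
from h import *
a=load('top0'); b=load('scene0')
print(onz(a,278.2,231.6,.061),onz(b,285.4,222.6,.061))
for u,v in((68,122),(325,153)): print(onz(a,243+u/5.714,212+v/5.714,.004))
f=grab('scene','s3'); w=grab('wrist','w3'); s=manip.get_state(); o,G=gauge(s); print(o,s['joint_positions'].round(1))
print(proj(f,o),proj(f,[.481,-.2,.075]),proj(f,o+G@[.006,0,.05]))
x=cv2.resize(f['image'][130:250,230:340],(495,540),interpolation=3)
y=cv2.resize(w['image'][150:330,230:330],(300,540),interpolation=3)
cv2.imwrite('pics/v4.png',np.hstack([x,y]))
E
```

```text
[ 0.48695233 -0.19974313  0.061     ] [ 0.48481331 -0.19609853  0.061     ]
[ 0.48597739 -0.13599723  0.004     ]
[ 0.48200469 -0.26017078  0.004     ]
[ 0.48198246 -0.19889974  0.13339254] [-27.5  15.6  97.    0.   67.4  26.7]
[[286.2528286  200.69250884]] [[285.32910193 217.57061419]] [[286.94237304 186.25238924]]
```

View pics/v4.png

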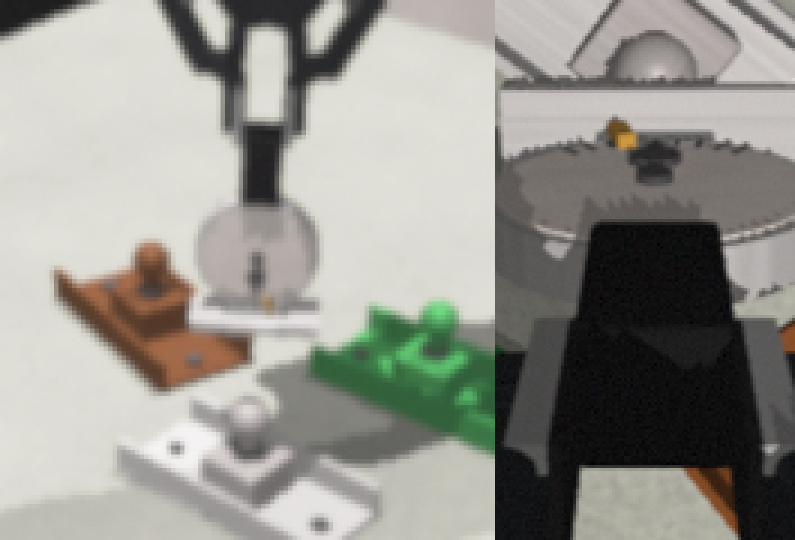

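```bash
python3 - <<'E'
from h import *
w=load('w3');f=load('s3');s=manip.get_state()
print(onz(w,230+160/3-1.0,173.7,.061),onz(f,284.4,222.2,.061))
print('cam',ray(w,280,210)[0],s['eef_pos'])
print(w['fx'], 14/np.linalg.norm(ray(w,280,210)[0]-[.484,-.199,.061])*w['fx']/1000)
print('tab w',dial(w,s,230+(625-495)/3,150+137/3), 's',dial(f,s,230+270/4.5,130+303/4.5))
E
```

```text
[ 0.48540109 -0.19619705  0.061     ] [ 0.48510612 -0.1995533   0.061     ]
cam [ 0.5452576  -0.15423329  0.3996527 ] [ 0.4819818  -0.19889956  0.25189254]
348.5318496657866 14.059865217449543
tab w (array([0.007     , 0.00663047, 0.01689968]), np.float64(0.19769785312275526)) s (array([0.007     , 0.00997527, 0.01581106]), np.float64(0.2838883896873215))
```

move_arm(xyz=[[3,1,0],[3,1,-25],[3,1,-45],[3,1,-55],[3,1,-60],[3,1,-64],[3,1,-64],[3,1,-64],[3,1,-64],[3,1,-64],[3,1,-64]], delta_rot=[[0,0,0],[0,0,0],[0,0,0],[0,0,0],[0,0,0],[0,0,0],[0,0,0],[0,0,0],[0,0,0],[0,0,0],[0,0,0]], hand=[0,0,0,0,0,0,0,0,0,0,0])

```text
t: 7.0
eef_pos: [0.4849, -0.1985, 0.1881]
orientation: [[0.0, 0.812, 0.584], [-0.0, 0.584, -0.812], [-1.0, 0.0, 0.0]]
force: [-0.4, 2.0, 0.8]
grip_width: 0.258
```

```bash
python3 - <<'E'
from h import *
s=manip.get_state(); o,G=gauge(s); print(s['t'],o,s['force'],s['wrist_torque'],s['grip_width'],G.round(3))
f=grab('scene','s4'); w=grab('wrist','w4')
x=cv2.resize(f['image'][170:250,240:330],(495,440),interpolation=3)
y=cv2.resize(w['image'][150:290,230:330],(300,440),interpolation=3)
cv2.imwrite('pics/v5.png',np.hstack([x,y]))
E
```

```text
7.0 [ 0.48494345 -0.19855278  0.06964075] [-0.40040965  2.02682305  0.83547617] [ 0.35261915  0.25459305 -0.01704395] 0.2583460341940191 [[ 0.812 -0.584 -0.   ]
 [ 0.584  0.812  0.   ]
 [ 0.    -0.     1.   ]]
```

View pics/v5.png

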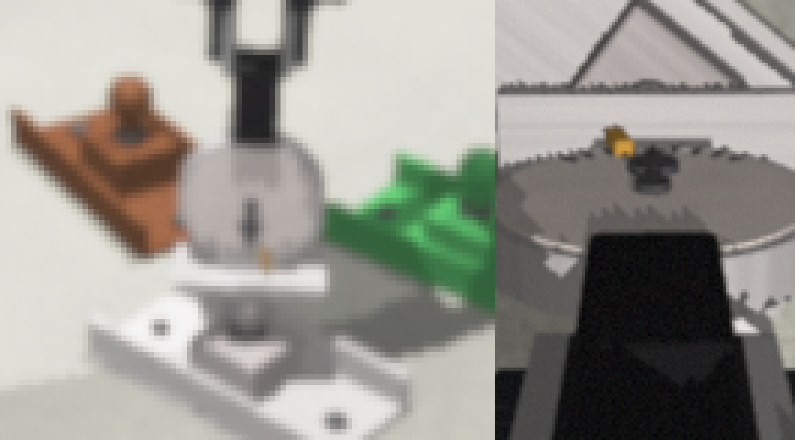

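move_arm(xyz=[[-4,5.5,0],[-8,11,-0.8],[-12,16.5,-1.8],[-15.8,22,-3],[-15.8,22,-3],[-15.8,22,-3],[-15.8,22,-3],[-15.8,22,-3],[-15.8,22,-3],[-15.8,22,-3],[-15.8,22,-3],[-15.8,22,-3],[-15.8,22,-3],[-15.8,22,-3],[-15.8,22,-3],[-15.8,22,-3],[-15.8,22,-3]], delta_rot=[[-0.047,-0.034,0],[-0.094,-0.068,0],[-0.14,-0.101,0],[-0.187,-0.135,0],[-0.187,-0.135,0],[-0.187,-0.135,0],[-0.187,-0.135,0],[-0.187,-0.135,0],[-0.187,-0.135,0],[-0.187,-0.135,0],[-0.187,-0.135,0],[-0.187,-0.135,0],[-0.187,-0.135,0],[-0.187,-0.135,0],[-0.187,-0.135,0],[-0.187,-0.135,0],[-0.187,-0.135,0]], hand=[0,0,0,0,0,0,0,0,0,0,0,0,0,0,0,0,0])

```text
t: 8.8
eef_pos: [0.469, -0.1765, 0.1849]
orientation: [[0.134, 0.812, 0.569], [-0.185, 0.584, -0.79], [-0.974, 0.0, 0.229]]
force: [-0.8, 0.9, -0.3]
grip_width: 0.254
```

```bash
python3 - <<'E'
from h import *
s=manip.get_state(); o,G=gauge(s); print(s['t'],o,s['force'],s['wrist_torque'],s['grip_width'],G.round(3))
f=grab('scene','s5'); w=grab('wrist','w5')
x=cv2.resize(f['image'][170:250,240:330],(450,400),interpolation=3)
y=cv2.resize(w['image'][165:235,250:310],(343,400),interpolation=3)
cv2.imwrite('pics/v6.png',np.hstack([x,y]))
for n,g,roi in (('w',w,(230,150,330,230)),('s',f,(260,190,310,230))):
    h=cv2.cvtColor(g['image'],cv2.COLOR_BGR2HSV)
    for c,k in orange(g,roi): print(n,c,k,dial(g,s,*c))
    m=cv2.inRange(h,(10,60,60),(28,255,255))[roi[1]:roi[3],roi[0]:roi[2]]; yy,xx=np.nonzero(m); print(n,len(xx),xx.mean()+roi[0] if len(xx) else 0,yy.mean()+roi[1] if len(xx) else 0)
E
```

```text
8.8 [ 0.48483403 -0.19845224  0.06953462] [-0.75448331  0.92092916 -0.2560634 ] [ 0.39283767  0.2764312  -0.00541935] 0.25368692942944154 [[ 0.812 -0.569 -0.134]
 [ 0.584  0.79   0.185]
 [ 0.    -0.229  0.974]]
w [270.66666667 194.38888889] 54 (array([0.007     , 0.00865116, 0.01361771]), np.float64(0.23344959264979928))
w 71 270.9577464788732 194.49295774647888
s [266.74377224 202.29537367] 281 (array([ 0.007     , -0.06569824,  0.04748714]), np.float64(-1.532566485856537))
s 351 267.36467236467234 202.3988603988604
```

View pics/v6.png

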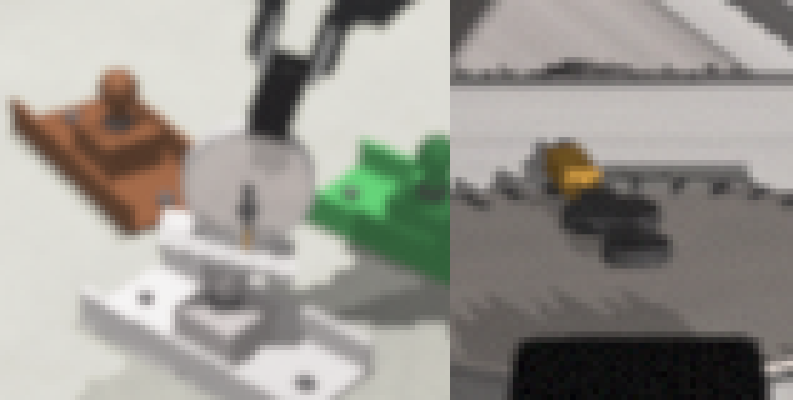

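```bash
python3 - <<'E'
from h import *
s=manip.get_state(); f=load('s5'); w=load('w5')
im=f['image'].astype(float)
# scene: dark needle column centroid per row; brass = saturation (r-b)
o,G=gauge(s)
N=[];
for v in range(204,224):
    row=im[v,282:298]; g=row.mean(1); dk=np.clip(np.median(g)-12-g,0,None); br=np.clip(row[:,2]-row[:,0]-22,0,None); x=np.arange(282,298)
    du=(dk@x/dk.sum()) if dk.sum()>10 else np.nan; bu=(br@x/br.sum()) if br.sum()>5 else np.nan
    print(v,round(du,2),round(dk.sum()),round(bu,2),round(br.sum()), [round(z,4) for z in dial(f,s,du if du==du else bu,v,.008)[0][1:]] if du==du or bu==bu else '')
P=o+G@[.008,0,.05]; print('axle,plumb below',proj(f,P),proj(f,P-[0,0,.024]),proj(f,P-[0,0,.0335]))
q=lambda u,v:(250+(u-450)/5.717,165+v/5.714)
for n,p in (('hub',(637,248)),('tip',(583,205)),('tab',(580,178))): print(n,dial(w,s,*q(*p),.008))
P=o+G@[.008,0,.05];print((proj(w,[P,P-[0,0,.024],P-[0,0,.0335]])-[250,165])*5.715+[450,0])
x=cv2.resize(f['image'][197:223,276:302],(400,400),interpolation=cv2.INTER_CUBIC)
y=cv2.resize(w['image'][185:215,265:295],(400,400),interpolation=cv2.INTER_CUBIC)
cv2.imwrite('pics/v7.png',np.hstack([x,y]))
E
```

```text
204 nan 6 nan 0 
205 nan 0 nan 0 
206 289.21 19 nan 0 [np.float64(-0.0021), np.float64(0.0543)]
207 289.18 105 nan 0 [np.float64(-0.0013), np.float64(0.0511)]
208 289.2 148 nan 0 [np.float64(-0.0003), np.float64(0.0479)]
209 289.22 154 nan 0 [np.float64(0.0006), np.float64(0.0447)]
210 289.19 185 nan 0 [np.float64(0.0015), np.float64(0.0414)]
211 289.07 250 nan 0 [np.float64(0.0021), np.float64(0.0381)]
212 289.04 263 nan 0 [np.float64(0.0029), np.float64(0.0348)]
213 289.07 192 nan 0 [np.float64(0.0039), np.float64(0.0316)]
214 288.86 117 nan 0 [np.float64(0.0043), np.float64(0.0282)]
215 289.02 52 nan 0 [np.float64(0.0056), np.float64(0.025)]
216 289.4 21 288.94 16 [np.float64(0.0076), np.float64(0.022)]
217 289.39 12 288.83 36 [np.float64(0.0085), np.float64(0.0187)]
218 nan 0 288.72 36 [np.float64(0.0076), np.float64(0.0148)]
219 295.61 46 288.76 17 [np.float64(0.0275), np.float64(0.0172)]
220 295.69 128 nan 0 [np.float64(0.0287), np.float64(0.0139)]
221 293.45 57 nan 0 [np.float64(0.0235), np.float64(0.0087)]
222 283.59 166 nan 0 [np.float64(-0.0028), np.float64(-0.0029)]
223 283.79 145 nan 0 [np.float64(-0.0013), np.float64(-0.0061)]
axle,plumb below [[289.51030873 207.42754461]] [[289.12452016 214.52638973]] [[288.97433042 217.29001166]]
hub (array([ 0.008     , -0.00046314,  0.05109162]), np.float64(-2.740346513371122))
tip (array([0.008     , 0.00612704, 0.03404781]), np.float64(0.3667143792188396))
tab (array([0.008     , 0.00683817, 0.02203513]), np.float64(0.2398211828703083))
[[632.88527776 245.10428898]
 [589.70571228 188.13839313]
 [574.6733187  168.3064713 ]]
```

View pics/v7.png

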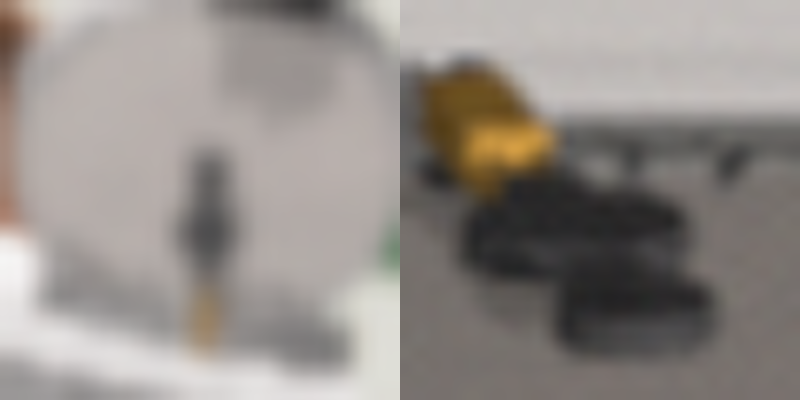

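move_arm(xyz=[[0,0,-1],[0,0,-1],[0,0,-1],[0,0,-1],[0,0,-1],[0,0,-1],[0,0,-1],[0,0,-1],[0,0,-1],[0,0,-1],[0,0,-1],[0,0,-1],[0,0,-1],[0,0,-1],[0,0,-1]], delta_rot=[[0,0,0],[0,0,0],[0,0,0],[0,0,0],[0,0,0],[0,0,0],[0,0,0],[0,0,0],[0,0,0],[0,0,0],[0,0,0],[0,0,0],[0,0,0],[0,0,0],[0,0,0]], hand=[0,0,0,0,0,0,0,0,0,0,0,0,0,0,0])

```text
t: 10.4
eef_pos: [0.469, -0.1765, 0.1839]
orientation: [[0.134, 0.812, 0.569], [-0.185, 0.584, -0.79], [-0.974, 0.0, 0.229]]
force: [-0.6, 1.6, 1.6]
grip_width: 0.254
```

```bash
python3 - <<'E'
from h import *
f=grab('scene','s6'); s=manip.get_state(); o,G=gauge(s); print(s['t'],o,s['force'],s['grip_width'],G[:,1])
im=f['image'].astype(float); x=np.arange(282,298)
for v in range(207,220):
    row=im[v,282:298]; g=row.mean(1); dk=np.clip(np.median(g)-12-g,0,None); br=np.clip(row[:,2]-row[:,0]-22,0,None)
    print(v,round(dk@x/(dk.sum()+1e-9),2),round(br@x/(br.sum()+1e-9),2),round(br.sum()))
P=o+G@[.008,0,.05]; print(proj(f,[P,P-[0,0,.024],P-[0,0,.0335]]))
manip.job_done()
E
```

```text
10.45 [ 0.48485762 -0.19845794  0.06853915] [-0.88690406  1.90748405  1.18016151] 0.25867105701064497 [-0.56863882  0.7901842  -0.2286019 ]
207 289.14 0.0 0
208 289.2 0.0 0
209 289.18 0.0 0
210 289.15 0.0 0
211 289.04 0.0 0
212 289.03 0.0 0
213 289.04 0.0 0
214 288.92 0.0 0
215 288.36 0.0 0
216 0.0 288.86 22
217 0.0 288.83 54
218 0.0 288.74 47
219 294.74 288.74 31
[[289.48880917 207.72097046]
 [289.10346105 214.81292337]
 [288.95344157 217.57388427]]
the job is handed in; nothing more can be done
```

I picked the gauge out of the tray by its grip block with a 60 N grip. I set the middle of its base on the silver rail's stud and tilted it 0.23 rad so the needle came to rest on the brass tab. I then pressed 1 mm further and handed the job in at about 10.5 s, still gripping and pressing. No verdict came back.

- **Needle on tab:** in the last scene image the brass tab sat at column 288.8. A plumb line from the axle would put it at 288.7 to 288.95, which is an angle error of about 0.02 rad against the 0.07 allowed. The wrist view gave the tab angle as 0.22 to 0.24 rad, which fits the 0.23 rad tilt. Earlier rougher readings were 0.20 to 0.28 rad.
- **Needle at rest:** I did not measure its speed. The arm had held the tilt, apart from the last 1 mm press, for about 2.8 s, and the needle's position was unchanged between the last two scene images.
- **Base on stud:** the base centre, taken from the arm pose, lies within about 2 mm of the estimated stud axis.
- **Stud press:** the base height implies about 6.5 mm. The push of about 4 N implies nearer 6 mm. At the previous check the push alone gave about 3.6 mm, but force readings varied by roughly 0.7 N. All of these are inside the 1.5 to 11 mm range.
- **Other things:** the arm did not come near any of the bystanders. I did not check their final positions in an image.

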